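# Slide the tall rod crate into its bay and close the keeper

## Task

Push the tall, top-heavy wooden crate along the bench into its grey metal bay until it is fully home against the back stop; push only on the low step board at its foot, never on the box above it, so that it slides upright and does not tip or leave the bench. Then push the bay's keeper arm round by its black peg until it is fully closed across the step board. Lift nothing and leave the loose parts around the bay where they are.

Things in the scene. Friction and masses are not known exactly. Their poses are not given: they have to be found in the camera images.
- crate: Tall, top-heavy loose wooden crate, about 1.3 kg. Foot: a board 130 (x) x 120 (y) x 22 mm thick, front corners rounded; its rear (-x) 65 mm is a bare low step, the upper box stands on the front part. Origin: centre of the board's underside; x points the way it must travel, z up. Starts 185 to 205 mm short of home, up to 15 mm to the side, up to 0.15 rad askew. Slides at roughly 5 to 15 N; tips if pushed high.
- step_edge (a point): Middle of the step board's rear edge face, where to push: 65 mm behind (-x) the crate's origin, 11 mm above the table. The face is 120 mm wide and 22 mm high; the upper box's rear face stands 70 mm ahead of it.
- upper_box: The crate's slatted upper box, fixed to the board: 60 mm (x) by 112 mm (y), 182 mm tall, with steel rods standing in it up to 250 mm above the table. Origin: centre of the box's underside, 22 mm above the table, 35 mm ahead (+x) of the crate's origin. Not to be touched.
- bay: Grey steel bay fixed to the table. Origin: on the table, where the crate's origin lies when home (axes then agree); x points into the bay, y to its left, z up. Back stop: face at x = +65 mm, 40 mm high. Side rails 26 mm high, inner faces at y = +-67 mm, from x = -66 to +68 mm; before them flared lead-ins, 83 mm either side of the centre line at x = -120 mm.
- keeper (a joint): Keeper arm's hinge about the vertical through point keeper_hinge. 0: fully closed, at its stop, the arm across the crate's step board, pointing to the bay's -y. Grows as it opens (rad): at 1.57 it points to the bay's -x; it starts at 1.9 to 2.4, pointing out and to the left. Limit 2.6. It stays where it is left; 1 to 2 N at the peg moves it.
- keeper_hinge (a point): Pivot of the keeper arm, at bay x = -45 mm, y = +85 mm, 37 mm above the table. Arm: flat steel bar 18 mm wide, 32 to 42 mm above the table, reaching 95 mm from the pivot; it passes 10 mm above the crate's step board.
- keeper_peg (a point): Axis of the upright black peg at the keeper's end, 90 mm from the pivot, 62 mm above the table. Peg 14 to 18 mm thick, from the bar up to 87 mm above the table. Closed, with the crate home, its axis is 50 mm behind the upper box's rear face: push it from the side away from the box.
- nylon_cone: Bystander: white nylon cone standing upright, 38 mm across, 90 mm tall, loose. Origin: centre of its underside. Leave it alone.
- vee_block: Bystander: grey steel vee block, 44x48x34 mm, loose. Origin: centre of its underside. Leave it alone.
- die_ring: Bystander: thick steel ring lying flat, 56 mm across, 18 mm high, loose. Origin: centre of its underside. Leave it alone.
- hex_nut_big: Bystander: dark hexagonal block, 46x53 mm, 22 mm high, loose. Origin: centre of its underside. Leave it alone.
- punch_1: Bystander: slim steel punch lying flat, 105 mm long, 10 mm thick, loose. Origin: centre of its underside. Leave it alone.

How it is judged (in metres and radians):
On the way, in this order (a step that is already met when the one before it is completed fails the run):
1. the crate stands home against the back stop of the bay (x of crate in the frame of bay above -0.008 m and y of crate in the frame of bay between -0.012 and 0.012 m and angle between the x axis of crate and the x axis of bay, either way round below 0.12 rad and angle between crate's own z axis and vertical below 0.05 rad), for 0.2 s.
2. the keeper is closed across the step board (value of joint keeper below 0.12 rad), for 0.2 s.
At the end, for the whole second after the job is handed in: The crate stands upright and still in the bay, its foot within 8 mm of the back stop and within 12 mm of the bay's centre line, turned less than 0.12 rad; the keeper is within 0.12 rad of fully closed; the keeper was closed after the crate was home (all of step 1 and value of joint keeper below 0.12 rad and linear speed of crate below 0.01 m/s); the robot touches nothing.
It fails at once if the crate tips more than 0.15 rad (angle between crate's own z axis and vertical above 0.15 rad).
It fails at once if the crate is lifted off the table (height (world z) of crate above 0.012 m).
It fails at once if the robot pushes on the upper box with more than 3 N (contact force between any of the arm, the fingers and upper_box above 3 N).
It fails at once if a loose part beside the bay is displaced by more than 20 mm (distance of any of nylon_cone, vee_block, die_ring, hex_nut_big, punch_1 from where it was at the start of the episode above 0.02 m).
It also fails if it takes over 67 s, if anything falls off the work surface, if the arm or the gripper's body presses on something with over 40 N, if the wrist force passes 120 N, or if a joint passes its speed limit or range.

## Robot

A 7-joint arm with a two-finger parallel gripper is mounted at the origin on a cart in front of the work surface, level with it; the furniture and walls round the work are solid. World frame = base frame: x ahead of the robot, y to its left, z up, the work surface at z = 0. Lengths are in mm, angles in rad, forces in N, time in s.
With the tool pointing down it reaches from about 400 to 875 mm from the base axis. Payload 4.4 kg.
Tool frame: the origin (TCP) lies at the very end of the fingers, on their centre line; the grasp point (between the pads) lies 19 mm behind it; z points along the fingers, y is the line along which they close (so a half turn about z gives the same grasp; the last joint's range is limited). The gripper opens to 85 mm and grips with 20 to 120 N. Pads are 22 mm wide; open, the fingers measure 114 mm over their backs; the gripper's body (76 mm by 85 mm) begins 54 mm behind the grasp point. The pads swing forward as they close: fully open they stand 13 mm farther back than shut.
Start: joints at [1.048, 0.628, 0.038, 1.517, -0.027, 0.996, -0.02], TCP at [286.729, -583.356, 231.313] pointing down, gripper open.
Joint ranges: [-3.06, 3.06], [-0.37, 2.12], [-1.25, 1.32], [0.18, 2.47], [-1.1, 4.24], [0.23, 1.98], [-2.94, 2.94]. Speed limits (rad/s): [2.57, 2.57, 3.14, 3.14, 3.14, 3.14, 3.14].

## Interface

Orientations are given as [roll, pitch, yaw] about the fixed x, y, z axes, in that order (R = Rz(yaw) Ry(pitch) Rx(roll)).
In Python, from cell import read_state, get_image, camera_info, finish_job gives the robot as it stands.
- The arm moves only by the tool play_rows, never from a script. Its argument "deltas" is one flat list of numbers, 7 for each row, row after row: the shift along the tool's x, y, z in mm, then the turn, a rotation vector about the tool's x, y, z in rad, then the opening, from 0 (shut) to 1 (fully open). In form: [dx, dy, dz, ax, ay, az, grip, dx, dy, dz, ax, ay, az, grip, ...]. A call has 1 to 10 rows; each row is the pose to reach, as a shift and turn from the pose commanded when the call began, along the tool's axes at that moment; what a row does not reach only later rows make up. A row lasts 1/8 s, in which the tool goes at most 62.5 mm and 10.7 degrees, less where a joint would pass 70% of its speed; a pose out of reach is approached as far as the arm can. A call with a gripper value outside its range is refused whole. The fingers move at their own pace and stop on an object; the grip force is fixed at half the most. Time passes only in rows, so rows that repeat a pose let the fingers close. It gives the time, the measured TCP pose, the force, the opening and the grip force at its end, in the units of the state.
- read_state(): the state, without advancing time (a new reading comes with each control period).
- get_image(name): name is "scene" or "side" or "wrist"; returns the picture (400x640x3 uint8, red, green, blue); there is no depth.
- camera_info(name): a dict with "fx", "fy", "cx", "cy" (pixels), "T" (4x4, takes a point from camera to world coordinates). Camera axes: x right, y down, z forward; pixel columns grow to the right and rows downward; lengths in mm; the calibration is good to about 2 mm. The wrist camera is an equidistant fisheye: a pixel r from the principal point sees the ray r / f radians off the axis. A picture is of the moment at which its call begins: read the wrist's pose just before it. camera_info takes no time and is no camera call; for the wrist camera it gives the pose at the moment of the call.
- finish_job(): hands the job in; it is judged then, once.
The state is a dict: "clock": time; "qpos": joint angles; "qd": joint speeds; "tau": joint torques, N m; "eef_pos": TCP position; "tool_rot": TCP orientation; "force": force on the tool from outside, world axes, zero at the start; "torque": the same for the moment, N m; "width": finger opening in mm; "gripper_force": force on a finger pad.
Only numpy, scipy, OpenCV 4.12 (cv2) and the standard library are available. Lean on these libraries where they do the work, as an engineer would, in place of code of your own. Each camera call takes 0.05 s, during which the arm holds its last target. There are 200 camera calls.

## Working session

There is one attempt and no reset: what is moved stays moved. The work goes in short steps, Python scripts to look and compute and a tool call to move; the robot and the scene stay as the last step left them, time stands still between calls to the robot, and variables do not carry over. Pictures are saved under pics/ and viewed, at most 10 in all, crops included, and the job is handed in when it is done.

Besides the shell and the picture viewer there is one more tool, called by a JSON object that holds its "fn" and its "kwargs", one argument or row to a line. play_rows: Moves the arm, as the interface text tells. Its arguments: {"type":"object","properties":{"deltas":{"type":"array"}},"required":["deltas"]}

```bash
mkdir -p pics; python3 - <<'E'
from cell import *
import cv2
s=read_state();print({k:s[k] for k in('clock','eef_pos','tool_rot','force','width')})
for n in('scene','side'):
    im=get_image(n);cv2.imwrite(f'pics/{n}0.png',im[:,:,::-1]);print(n,camera_info(n))
E
```

```text
{'clock': 0.0, 'eef_pos': array([ 286.45145702, -582.76349107,  230.36131622]), 'tool_rot': array([-3.13964605e+00, -2.90860656e-06,  4.56791867e-01]), 'force': array([-0.59958103, -0.20622442, -0.44647998]), 'width': 85.25413788326478}
scene {'fx': 435.75987625173127, 'fy': 435.75987625173127, 'cx': 317.72564211023433, 'cy': 197.18751641568116, 'T': array([[ 7.63183475e-01, -3.02315877e-01,  5.71100774e-01,
         9.67056184e+01],
       [-6.46142797e-01, -3.47316767e-01,  6.79610587e-01,
        -5.52836346e+02],
       [-7.10419620e-03, -8.87680220e-01, -4.60405644e-01,
         4.79994256e+02],
       [ 0.00000000e+00,  0.00000000e+00,  0.00000000e+00,
         1.00000000e+00]])}
side {'fx': 366.5017033650752, 'fy': 366.5017033650752, 'cx': 320.6530938147833, 'cy': 203.0838995177748, 'T': array([[-7.95185499e-01, -4.90728148e-01,  3.56182407e-01,
         2.80346492e+02],
       [-6.06233387e-01,  6.31101572e-01, -4.83933763e-01,
         5.01558907e+02],
       [ 1.26926421e-02, -6.00746778e-01, -7.99338605e-01,
         8.51841640e+02],
       [ 0.00000000e+00,  0.00000000e+00,  0.00000000e+00,
         1.00000000e+00]])}
```

View pics/scene0.png

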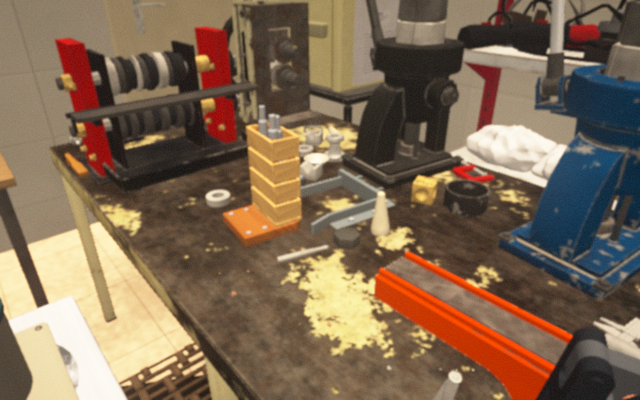

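View pics/side0.png

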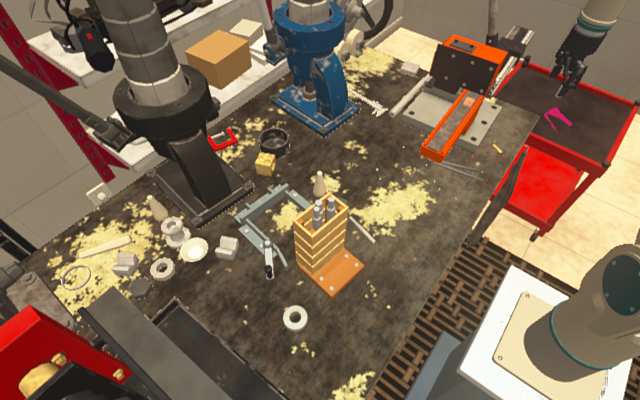

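The scene view shows the crate at about (265,190), with its orange step at (250,225) and the bay behind it on the right at (350,200). The side view shows the bay at (270,220), the keeper with its black peg at (268,270), and the step at (340,275). I'll zoom in on both.

```bash
python3 - <<'E'
import cv2
a=cv2.imread('pics/side0.png')[170:320,220:400];cv2.imwrite('pics/side0z.png',cv2.resize(a,None,fx=4,fy=4,interpolation=cv2.INTER_CUBIC))
a=cv2.imread('pics/scene0.png')[130:270,215:405];cv2.imwrite('pics/scene0z.png',cv2.resize(a,None,fx=4,fy=4,interpolation=cv2.INTER_CUBIC))
E
```

```text
(no output)
```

View pics/side0z.png

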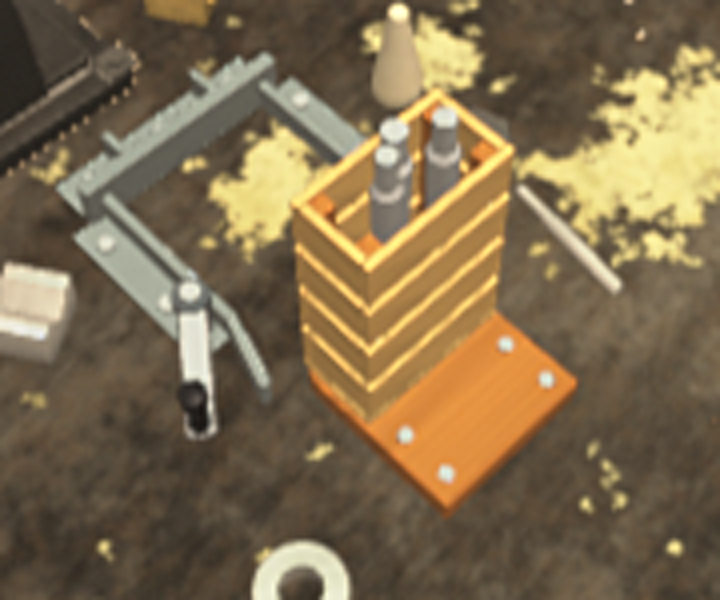

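View pics/scene0z.png

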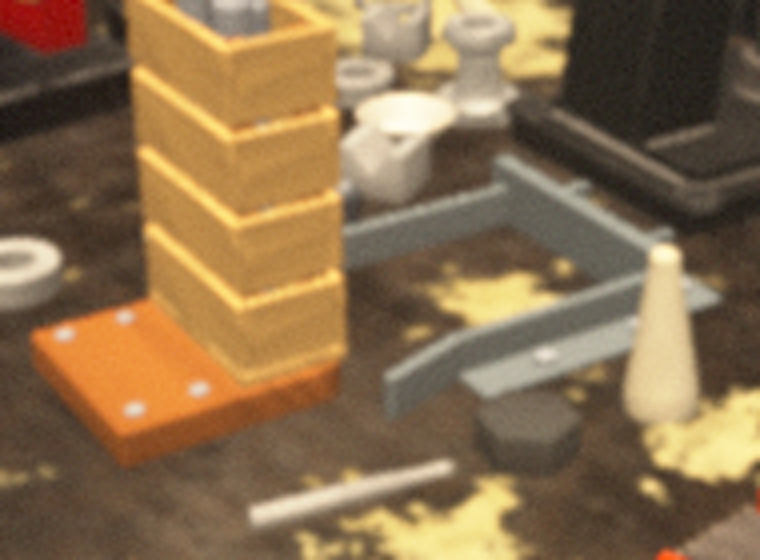

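```bash
cat > h.py <<'E'
import numpy as np
from cell import *
from scipy.optimize import least_squares
C={n:camera_info(n) for n in('scene','side')}
def proj(n,P):
    c=C[n];P=np.atleast_2d(P);q=(P-c['T'][:3,3])@c['T'][:3,:3]
    return np.c_[c['fx']*q[:,0]/q[:,2]+c['cx'],c['fy']*q[:,1]/q[:,2]+c['cy']]
def full(n,u):
    u=np.array(u,float)/4
    return u+([220,170] if n=='side' else [215,130])
def tri(a,b):
    f=lambda X:np.r_[proj('scene',X)[0]-a,proj('side',X)[0]-b]
    r=least_squares(f,[600,-100,20]);return r.x,np.abs(r.fun).max()
def W(p,L):
    L=np.atleast_2d(L);c,s=np.cos(p[2]),np.sin(p[2]);z=p[3] if len(p)>3 else 0
    return np.c_[p[0]+c*L[:,0]-s*L[:,1],p[1]+s*L[:,0]+c*L[:,1],L[:,2]+z]
def fit(obs,p0):
    f=lambda p:np.concatenate([proj(n,W(p,l))[0]-full(n,u) for n,l,u in obs])
    return least_squares(f,p0,loss='soft_l1')
E
python3 - <<'E'
from h import *
np.set_printoptions(precision=2,suppress=True)
for nm,a,b in[('box RL bottom',(150,300),(370,418)),('box RR bottom',(235,378),(495,310)),('RR step',(122,442),(577,382)),('RL step',(32,338),(450,500))]:
    print(nm,*tri(full('scene',a),full('side',b)))
cr=[('scene',(5,-56,22),(235,380)),('scene',(5,56,22),(150,300)),('scene',(-65,-60,22),(122,440)),('scene',(-65,60,22),(32,338)),('scene',(-65,-60,0),(127,465)),
('side',(5,56,22),(370,418)),('side',(5,-56,22),(495,310)),('side',(-65,-60,22),(577,382)),('side',(-65,60,22),(450,498)),('side',(5,56,204),(370,268)),('side',(5,-56,204),(513,150)),('side',(65,56,204),(295,205)),('side',(65,-56,204),(435,92))]
r=fit(cr,[600,-100,0.7,0]);print('crate',r.x);print(r.fun.reshape(-1,2)*4)
by=[('scene',(-120,-83,26),(387,378)),('scene',(-66,-67,26),(465,338)),('scene',(65,-67,26),(645,275)),('scene',(65,67,40),(500,157)),
('side',(-120,83,26),(265,383)),('side',(-66,67,26),(222,300)),('side',(65,67,26),(108,195)),('side',(65,-67,26),(262,90)),('side',(-45,85,46),(188,290))]
r=fit(by,[700,-100,0.7,0]);print('bay',r.x);print(r.fun.reshape(-1,2)*4)
p=r.x[:3]
for z in(0,):
  for th in np.arange(1.8,2.5,.1):
    print(th,[ (proj('side',W(p,(-45-90*np.sin(th),85-90*np.cos(th),z2)))[0]-[220,170])*4 for z2 in(37,87)])
E
```

```text
box RL bottom [531.3  187.67  23.1 ] 0.2079044031664239
box RR bottom [513.11  80.6   28.56] 0.07981939141365046
RR step [447.04  84.45  16.06] 0.4772824180229236
RL step [462.73 198.69  19.35] 0.1948835603628254
crate [518.34 134.03 -12.69  -1.58]
[[ 9.4  11.71]
 [-1.64  3.53]
 [-1.64 -2.68]
 [-6.02 -2.65]
 [-2.87 10.21]
 [ 0.5   5.16]
 [-2.12  1.1 ]
 [ 1.93 -6.51]
 [-1.66  5.63]
 [-1.2  -0.19]
 [ 0.32 -5.05]
 [-5.07 -4.97]
 [-0.25 -7.2 ]]
bay [ 707.15  107.07 -220.04   -4.86]
[[ -1.41   0.61]
 [ -9.45  -1.35]
 [  1.45  -1.6 ]
 [  8.78  13.38]
 [  4.24  -3.22]
 [  9.48  10.98]
 [ -3.17  -2.14]
 [-10.96  -4.52]
 [ -2.12   2.24]]
1.8 [array([254.31, 404.33]), array([248.45, 365.47])]
1.9000000000000001 [array([240.94, 410.87]), array([234.44, 372.19])]
2.0 [array([226.93, 416.22]), array([219.75, 377.69])]
2.1000000000000005 [array([212.43, 420.32]), array([204.55, 381.91])]
2.2 [array([197.61, 423.11]), array([189.02, 384.78])]
2.3000000000000007 [array([182.63, 424.56]), array([173.33, 386.26])]
2.4000000000000004 [array([167.69, 424.64]), array([157.67, 386.34])]
```

```bash
cat >> h.py <<'E'
from scipy.spatial.transform import Rotation as Ro
def ray(n,u,z):
    c=C[n];d=c['T'][:3,:3]@[(u[0]-c['cx'])/c['fx'],(u[1]-c['cy'])/c['fy'],1];o=c['T'][:3,3]
    return o+d*(z-o[2])/d[2]
def delta(pos,yaw):
    s=read_state();R=Ro.from_euler('xyz',s['tool_rot']);T=Ro.from_euler('xyz',[np.pi,0,yaw])
    return np.round(np.r_[R.inv().apply(np.array(pos)-s['eef_pos']),(R.inv()*T).as_rotvec()],3)
E
python3 - <<'E'
from h import *
np.set_printoptions(precision=2,suppress=True)
for n,u in[('side',(425,158)),('side',(455,155)),('side',(440,40)),('side',(500,80)),('side',(295,318)),('side',(268,268)),('scene',(378,275)),('side',(372,240))]: print(u,ray(n,u,0),ray(n,u,87)[:2])
for p in[(300,-560,300),(430,-300,300),(410,0,260),(415,145,200)]: print(p,delta(p,-.13))
E
```

```text
(425, 158) [ 504.75 -364.85    0.  ] [ 481.83 -276.36]
(455, 155) [ 433.94 -437.25    0.  ] [ 418.25 -341.37]
(440, 40) [  789.63 -1051.07     0.  ] [ 737.61 -892.5 ]
(500, 80) [ 470.29 -928.13    0.  ] [ 450.89 -782.12]
(295, 318) [502.64 291.64   0.  ] [479.93 313.08]
(268, 268) [640.3  234.01   0.  ] [603.54 261.33]
(378, 275) [ 578.85 -143.83   -0.  ] [ 491.46 -217.97]
(372, 240) [474.28  -0.07   0.  ] [454.47  51.16]
(300, -560, 300) [ 22.18 -14.66 -69.5   -0.     0.     0.59]
(430, -300, 300) [ 253.53 -190.67  -69.19   -0.      0.      0.59]
(410, 0, 260) [ 367.9  -468.67  -28.72   -0.      0.      0.59]
(415, 145, 200) [ 436.34 -596.5    31.5    -0.      0.      0.59]
```

{"fn": "play_rows", "kwargs": {
  "deltas": [20,-15,-60,0,0,0.1,0.5,70,-50,-70,0,0,0.2,0.5,115,-85,-70,0,0,0.3,0.5,160,-120,-70,0,0,0.4,0.5,205,-155,-70,0,0,0.5,0.5,250,-190,-70,0,0,0.59,0.5,275,-240,-62,0,0,0.59,0.5,300,-295,-50,0,0,0.59,0.5,322,-345,-45,0,0,0.59,0.5,345,-400,-40,0,0,0.59,0.5]
}}

```text
clock: 1.35
eef_pos: [419.6, -70.6, 271.0]
tool_rot: [3.142, -0.0, -0.134]
force: [1.7, 0.1, -0.7]
width: 42.6
gripper_force: 0.0
```

```bash
python3 - <<'E'
from h import *
print(read_state()['qpos'].round(2))
for p in[(405,0,250),(412,145,200),(412,145,30),(412,145,5)]: print(p,delta(p,-.13))
E
```

```text
[ 0.04  0.26  0.08  2.05 -0.03  0.83 -1.57]
(405, 0, 250) [-2.3876e+01 -6.7988e+01  2.1011e+01  0.0000e+00 -0.0000e+00 -4.0000e-03]
(412, 145, 200) [-3.62790e+01 -2.12629e+02  7.10030e+01  0.00000e+00 -0.00000e+00
 -4.00000e-03]
(412, 145, 30) [-3.62920e+01 -2.12637e+02  2.41003e+02  0.00000e+00 -0.00000e+00
 -4.00000e-03]
(412, 145, 5) [-3.62940e+01 -2.12638e+02  2.66003e+02  0.00000e+00 -0.00000e+00
 -4.00000e-03]
```

{"fn": "play_rows", "kwargs": {
  "deltas": [-20,-50,5,0,0,0,0.5,-30,-105,20,0,0,0,0.5,-36,-160,40,0,0,0,0.5,-36,-212,60,0,0,0,0.5,-36,-212,110,0,0,0,0.5,-36,-212,160,0,0,0,0.5,-36,-212,210,0,0,0,0.5,-36,-212,245,0,0,0,0.5,-36,-212,263,0,0,0,0.5,-36,-212,263,0,0,0,0.5]
}}

```text
clock: 2.6
eef_pos: [415.1, 143.2, 10.3]
tool_rot: [3.14, 0.006, -0.125]
force: [-0.1, -0.5, 0.2]
width: 42.5
gripper_force: 0.0
```

```bash
python3 - <<'E'
from h import *
import cv2
a=get_image('side')[170:320,220:400,::-1];b=get_image('scene')[130:270,215:405,::-1]
z=lambda i:cv2.resize(i,(396,310),interpolation=cv2.INTER_CUBIC)
cv2.imwrite('pics/p2.png',np.hstack([z(a),z(b)]))
E
```

```text
(no output)
```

View pics/p2.png

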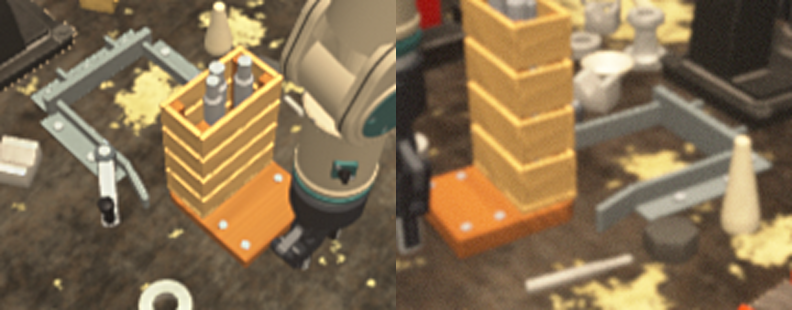

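Gripper fingers stand just behind the step edge (left image, about (285,245)), clear of the box. Now I'll push.

{"fn": "play_rows", "kwargs": {
  "deltas": [8,0,4,0,0,0,0.5,16,0,4,0,0,0,0.5,22,0,4,0,0,0,0.5,26,0,4,0,0,0,0.5,30,0,4,0,0,0,0.5,34,0,4,0,0,0,0.5,38,0,4,0,0,0,0.5,42,0,4,0,0,0,0.5,46,0,4,0,0,0,0.5,50,0,4,0,0,0,0.5]
}}

```text
clock: 3.95
eef_pos: [459.2, 136.5, 6.8]
tool_rot: [3.136, 0.013, -0.13]
force: [-12.4, 1.6, 9.1]
width: 42.9
gripper_force: 6.0
```

{"fn": "play_rows", "kwargs": {
  "deltas": [5,0,-1,0,0,0,0.5,11,0,-2,0,0,0,0.5,17,0,-2,0,0,0,0.5,23,0,-2,0,0,0,0.5,29,0,-2,0,0,0,0.5,35,0,-2,0,0,0,0.5,41,0,-2,0,0,0,0.5,47,0,-2,0,0,0,0.5,53,0,-2,0,0,0,0.5,59,0,-2,0,0,0,0.5]
}}

```text
clock: 5.2
eef_pos: [519.6, 128.2, 7.6]
tool_rot: [3.137, 0.012, -0.132]
force: [-5.9, 0.7, -3.1]
width: 43.3
gripper_force: 2.7
```

```bash
python3 - <<'E'
from h import *
import cv2
a=get_image('side')[170:320,220:400,::-1];b=get_image('scene')[130:270,215:405,::-1]
z=lambda i:cv2.resize(i,(396,310),interpolation=cv2.INTER_CUBIC)
cv2.imwrite('pics/p3.png',np.hstack([z(a),z(b)]))
E
```

```text
(no output)
```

View pics/p3.png

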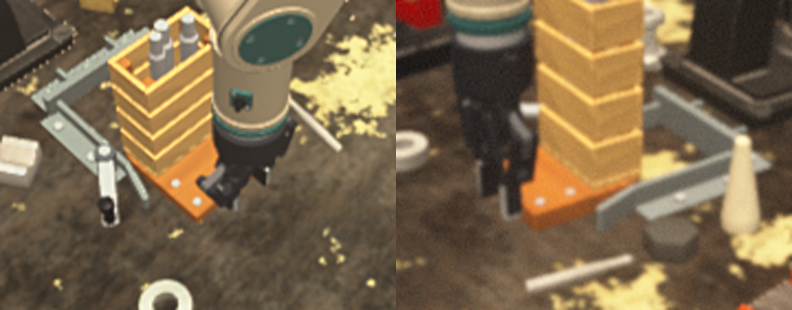

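The crate is upright and entering the lead-ins straight (left image step at (190,190), right image front corner beside the lead-in at (600,205)). I'll keep pushing.

{"fn": "play_rows", "kwargs": {
  "deltas": [6,0,0,0,0,0,0.5,12,0,0,0,0,0,0.5,18,0,0,0,0,0,0.5,24,0,0,0,0,0,0.5,30,0,0,0,0,0,0.5,36,0,0,0,0,0,0.5,42,0,0,0,0,0,0.5,48,0,0,0,0,0,0.5,54,0,0,0,0,0,0.5,60,0,0,0,0,0,0.5]
}}

```text
clock: 6.55
eef_pos: [579.8, 120.5, 7.4]
tool_rot: [3.137, 0.011, -0.132]
force: [-4.9, 0.6, -2.6]
width: 42.5
gripper_force: 2.7
```

{"fn": "play_rows", "kwargs": {
  "deltas": [5,0,0,0,0,0,0.5,10,0,0,0,0,0,0.5,15,0,0,0,0,0,0.5,20,0,0,0,0,0,0.5,24,0,0,0,0,0,0.5,28,0,0,0,0,0,0.5,32,0,0,0,0,0,0.5,36,0,0,0,0,0,0.5]
}}

```text
clock: 7.55
eef_pos: [614.9, 116.1, 7.2]
tool_rot: [3.137, 0.011, -0.132]
force: [-6.0, 0.5, -0.3]
width: 42.9
gripper_force: 3.3
```

Expected home is at TCP x≈630. I'll creep the rest.

{"fn": "play_rows", "kwargs": {
  "deltas": [2,0,0,0,0,0,0.5,4,0,0,0,0,0,0.5,6,0,0,0,0,0,0.5,8,0,0,0,0,0,0.5,10,0,0,0,0,0,0.5,12,0,0,0,0,0,0.5]
}}

```text
clock: 8.3
eef_pos: [626.6, 114.6, 7.2]
tool_rot: [3.137, 0.012, -0.132]
force: [-7.9, 1.5, 1.2]
width: 42.8
gripper_force: 3.6
```

{"fn": "play_rows", "kwargs": {
  "deltas": [1,0,0,0,0,0,0.5,2,0,0,0,0,0,0.5,3,0,0,0,0,0,0.5,4,0,0,0,0,0,0.5]
}}

```text
clock: 8.8
eef_pos: [627.4, 114.5, 7.2]
tool_rot: [3.136, 0.017, -0.132]
force: [-15.8, 0.7, 7.6]
width: 42.5
gripper_force: 7.7
```

{"fn": "play_rows", "kwargs": {
  "deltas": [1,0,0,0,0,0,0.5,2,0,0,0,0,0,0.5,2,0,0,0,0,0,0.5]
}}

```text
clock: 9.18
eef_pos: [627.4, 114.5, 7.2]
tool_rot: [3.135, 0.02, -0.131]
force: [-17.6, 0.8, 10.1]
width: 43.0
gripper_force: 9.2
```

{"fn": "play_rows", "kwargs": {
  "deltas": [-10,0,0,0,0,0,0.5,-30,0,0,0,0,0,0.4,-60,0,-10,0,0,0,0.2,-90,0,-50,0,0,0,0,-90,0,-100,0,0,0,0,-90,0,-150,0,0,0,0]
}}

```text
clock: 9.93
eef_pos: [548.3, 125.8, 160.4]
tool_rot: [3.14, 0.003, -0.132]
force: [0.3, 0.2, 0.5]
width: 0.0
gripper_force: 0.0
```

```bash
python3 - <<'E'
from h import *
import cv2
a=get_image('side')[170:290,220:360,::-1];b=get_image('scene')[100:250,230:400,::-1]
z=lambda i:cv2.resize(i,None,fx=800/310,fy=800/310,interpolation=cv2.INTER_CUBIC)
o=np.zeros((150,310,3),np.uint8);o[:120,:140]=a;o[:,140:]=b
cv2.imwrite('pics/p4.png',z(o))
print(read_state()['qpos'].round(2))
E
```

```text
[ 0.14  0.67 -0.65  1.82  0.53  0.83 -2.48]
```

View pics/p4.png

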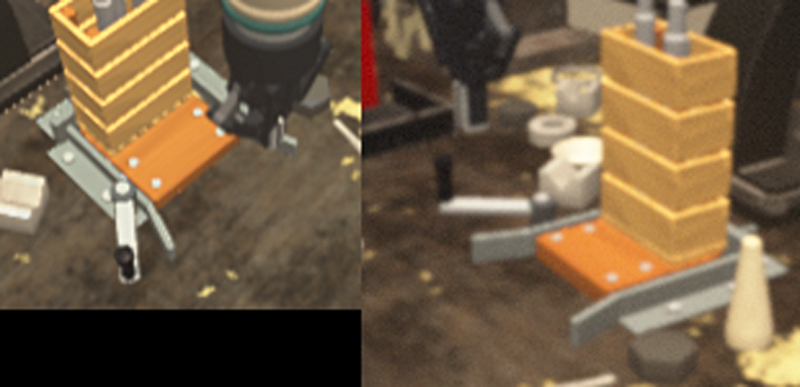

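```bash
python3 - <<'E'
from h import *
import h
np.set_printoptions(precision=2,suppress=True)
k=800/310
h.full=lambda n,u:(np.array(u,float)-([0,0] if n=='side' else [140*k,0]))/k+([220,170] if n=='side' else [230,100])
cr=[('scene',(5,-56,22),(677,260)),('scene',(5,56,22),(601,217)),('scene',(-65,-60,22),(601,289)),('scene',(-65,60,22),(537,240)),('scene',(-65,60,0),(540,256)),
('side',(5,56,22),(104,154)),('side',(-65,60,22),(157,197)),('side',(5,-56,22),(193,94)),('side',(5,56,204),(99,48)),('scene',(5,-56,204),(677,62))]
r=h.fit(cr,[700,107,-.13,0]);print('crate',r.x);print((r.fun.reshape(-1,2)*k))
pr=lambda n,L:(lambda q:(q-([220,170] if n=='side' else [230,100]))*k+([0,0] if n=='side' else [140*k,0]))(proj(n,W((707.15,107.07,-.13),L)))
for L in[(-120,-83,26),(-66,-67,26),(-120,83,26),(-66,67,26),(-45,85,46)]:print(L,pr('scene',L)[0],pr('side',L)[0])
u=lambda n,v:h.full(n,v)
print('peg top',tri(u('scene',(444,158)),u('side',(124,252))));print('hinge',tri(u('scene',(542,197)),u('side',(122,185))))
print('lead L end top',tri(u('scene',(473,237)),u('side',(172,236))))
E
```

```text
crate [703.2  108.8   -0.13   0.94]
[[-4.45  5.74]
 [ 0.22  1.45]
 [ 6.18  0.6 ]
 [-2.74 -4.67]
 [-5.04  0.79]
 [ 9.43 -0.09]
 [-1.88  1.12]
 [ 0.04 -0.93]
 [-8.43 -5.91]
 [ 1.96 -0.59]]
(-120, -83, 26) [570.96 316.33] [291.23 142.05]
(-66, -67, 26) [616.31 289.45] [244.04 120.74]
(-120, 83, 26) [472.96 237.45] [173.15 242.73]
(-66, 67, 26) [533.84 229.26] [148.79 198.18]
(-45, 85, 46) [542.98 197.08] [119.25 185.96]
peg top (array([607.01, 258.83,  83.16]), np.float64(0.49212987830145494))
hinge (array([671.21, 195.39,  47.52]), np.float64(0.0677492143460654))
lead L end top (array([600.22, 202.45,  28.63]), np.float64(1.1248115239341132))
```

```bash
cat >> h.py <<'E'
H=np.array([671.,195.4])
def tcp(th,gap):
    a=-np.pi/2-th-.13;p=H+90*np.array([np.cos(a),np.sin(a)]);d=-th-.13
    return p-(19+gap)*np.array([np.cos(d),np.sin(d)]),np.pi-th-.13
def show(l,z):
    for th,g in l:
        q,y=tcp(th,g);print(th,g,q.round(1),round(y,2),delta((*q,z),y).round(2).tolist())
E
python3 - <<'E'
from h import *
show([(2.22,25)],160);show([(2.22,25)],52)
E
```

```text
2.22 25 [637.9 289.9] 0.79 [63.52, -172.42, 5.03, 0.0, -0.01, -0.92]
2.22 25 [637.9 289.9] 0.79 [62.87, -172.14, 113.03, 0.0, -0.01, -0.92]
```

{"fn": "play_rows", "kwargs": {
  "deltas": [0,-40,5,0,0,-0.15,0,10,-75,5,0,0,-0.3,0,25,-110,5,0,0,-0.45,0,45,-145,5,0,0,-0.6,0,63,-172,5,0,0,-0.76,0,63,-172,25,0,0,-0.92,0,63,-172,60,0,0,-0.92,0,63,-172,95,0,0,-0.92,0,63,-172,113,0,0,-0.92,0,63,-172,113,0,0,-0.92,0]
}}

```text
clock: 11.28
eef_pos: [631.8, 287.2, 43.3]
tool_rot: [-3.138, 0.007, 0.787]
force: [0.5, -0.7, 0.9]
width: 0.2
gripper_force: 0.0
```

```bash
python3 - <<'E'
from h import *
print(read_state()['qpos'].round(2))
show([(2.22,10),(2.22,0),(2.1,0),(2,0),(1.9,0),(1.8,0),(1.7,0),(1.6,0),(1.5,0),(1.4,0)],52)
E
```

```text
[-0.07  1.04 -0.77  1.49  0.82  0.97 -1.86]
2.22 10 [627.3 279.3] 0.79 [-8.84, 2.4, -8.62, -0.0, 0.01, -0.0]
2.22 0 [620.3 272.2] 0.79 [-18.84, 2.44, -8.55, -0.0, 0.01, -0.0]
2.1 0 [611.5 265.5] 0.91 [-29.75, 0.86, -8.46, -0.0, 0.01, -0.12]
2 0 [604.8 259.3] 1.01 [-38.94, 0.55, -8.4, -0.0, 0.01, -0.22]
1.9 0 [598.7 252.3] 1.11 [-48.12, 1.16, -8.34, -0.0, 0.01, -0.32]
1.8 0 [593.4 244.8] 1.21 [-57.18, 2.68, -8.28, -0.0, 0.01, -0.42]
1.7 0 [588.9 236.8] 1.31 [-66.06, 5.1, -8.22, -0.0, 0.01, -0.52]
1.6 0 [585.2 228.4] 1.41 [-74.64, 8.39, -8.17, -0.0, 0.01, -0.62]
1.5 0 [582.3 219.7] 1.51 [-82.85, 12.52, -8.13, -0.01, 0.01, -0.72]
1.4 0 [580.3 210.7] 1.61 [-90.61, 17.46, -8.09, -0.01, 0.0, -0.82]
```

{"fn": "play_rows", "kwargs": {
  "deltas": [0,0,-8,0,0,0,0,-4,2,-9,0,0,0,0,-8,2,-9,0,0,0,0,-8,2,-9,0,0,0,0]
}}

```text
clock: 11.78
eef_pos: [628.2, 280.0, 54.2]
tool_rot: [-3.139, 0.005, 0.787]
force: [-0.5, -0.3, -0.3]
width: 0.1
gripper_force: 0.0
```

```bash
python3 - <<'E'
from h import *
print(read_state()['eef_pos'])
show([(2.22,0),(2.1,0),(2,0),(1.9,0),(1.8,0),(1.7,0),(1.6,0),(1.5,0),(1.4,0)],54)
E
```

```text
[628.15932212 280.01613364  54.17296223]
2.22 0 [620.3 272.2] 0.79 [-11.1, -0.01, 0.23, -0.0, 0.0, -0.0]
2.1 0 [611.5 265.5] 0.91 [-22.01, -1.59, 0.29, -0.0, 0.0, -0.12]
2 0 [604.8 259.3] 1.01 [-31.2, -1.9, 0.34, -0.0, 0.0, -0.22]
1.9 0 [598.7 252.3] 1.11 [-40.38, -1.28, 0.38, -0.0, 0.0, -0.32]
1.8 0 [593.4 244.8] 1.21 [-49.44, 0.24, 0.43, -0.0, 0.0, -0.42]
1.7 0 [588.9 236.8] 1.31 [-58.32, 2.66, 0.47, -0.0, 0.0, -0.52]
1.6 0 [585.2 228.4] 1.41 [-66.9, 5.96, 0.5, -0.0, 0.0, -0.62]
1.5 0 [582.3 219.7] 1.51 [-75.11, 10.09, 0.54, -0.0, 0.0, -0.72]
1.4 0 [580.3 210.7] 1.61 [-82.87, 15.02, 0.57, -0.0, 0.0, -0.82]
```

{"fn": "play_rows", "kwargs": {
  "deltas": [-6,0,0,0,0,0,0,-11,0,0,0,0,0,0,-22,-1.5,0,0,0,-0.12,0,-31,-2,0,0,0,-0.22,0,-40,-1,0,0,0,-0.32,0,-49,0,0,0,0,-0.42,0,-58,3,0,0,0,-0.52,0,-67,6,0,0,0,-0.62,0,-75,10,0,0,0,-0.72,0,-83,15,0,0,0,-0.82,0]
}}

```text
clock: 13.02
eef_pos: [580.2, 211.4, 54.3]
tool_rot: [-3.136, 0.0, 1.611]
force: [0.6, 0.9, -0.7]
width: -0.2
gripper_force: 0.5
```

```bash
python3 - <<'E'
from h import *
print(read_state()['qpos'].round(2))
show([(x/100,0) for x in range(130,30,-10)],54)
E
```

```text
[ 0.13  1.01 -0.95  1.72  0.99  0.97 -1.18]
1.3 0 [579.2 201.6] 1.71 [-9.75, -1.33, 0.29, -0.0, 0.0, -0.1]
1.2 0 [579.1 192.4] 1.81 [-18.93, -1.86, 0.3, -0.0, -0.0, -0.2]
1.1 0 [579.8 183.2] 1.91 [-28.12, -1.46, 0.3, -0.0, -0.0, -0.3]
1.0 0 [581.5 174.2] 2.01 [-37.22, -0.16, 0.3, -0.0, -0.0, -0.4]
0.9 0 [584.1 165.4] 2.11 [-46.14, 2.05, 0.29, -0.0, -0.0, -0.5]
0.8 0 [587.5 156.8] 2.21 [-54.8, 5.14, 0.28, -0.0, -0.0, -0.6]
0.7 0 [591.8 148.7] 2.31 [-63.11, 9.08, 0.26, -0.0, -0.0, -0.7]
0.6 0 [596.8 141. ] 2.41 [-70.99, 13.82, 0.24, -0.0, -0.0, -0.8]
0.5 0 [602.6 133.9] 2.51 [-78.35, 19.33, 0.21, -0.0, -0.0, -0.9]
0.4 0 [609.1 127.4] 2.61 [-85.12, 25.55, 0.18, -0.0, -0.0, -1.0]
```

```bash
python3 - <<'E'
from h import *
import cv2
a=get_image('side')[170:290,220:360,::-1];b=get_image('scene')[100:250,230:400,::-1]
o=np.zeros((150,310,3),np.uint8);o[:120,:140]=a;o[:,140:]=b
cv2.imwrite('pics/p5.png',cv2.resize(o,None,fx=2.58,fy=2.58,interpolation=cv2.INTER_CUBIC))
E
```

```text
(no output)
```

View pics/p5.png

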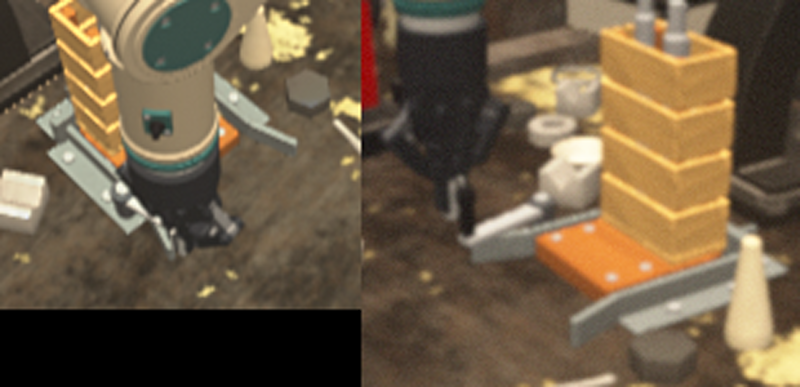

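The keeper has turned with the tool: in the right image the peg is at (466,210), in contact with the fingers. I'll continue round.

{"fn": "play_rows", "kwargs": {
  "deltas": [-10,-1,0,0,0,-0.1,0,-19,-2,0,0,0,-0.2,0,-28,-1.5,0,0,0,-0.3,0,-37,0,0,0,0,-0.4,0,-46,2,0,0,0,-0.5,0,-55,5,0,0,0,-0.6,0,-63,9,0,0,0,-0.7,0,-71,14,0,0,0,-0.8,0,-78,19,0,0,0,-0.9,0,-85,25.5,0,0,0,-1.0,0]
}}

```text
clock: 14.38
eef_pos: [608.6, 127.9, 54.1]
tool_rot: [-3.138, -0.005, 2.609]
force: [-1.1, 0.8, -0.4]
width: 0.1
gripper_force: 0.4
```

```bash
python3 - <<'E'
from h import *
print(read_state()['qpos'].round(2))
show([(x/100,0) for x in (30,22,15,10,5,0,-5)],54)
E
```

```text
[ 0.34  1.1  -1.12  1.71  1.11  1.11 -0.11]
0.3 0 [616.2 121.5] 2.71 [-9.79, -1.61, 0.1, -0.0, -0.0, -0.1]
0.22 0 [622.3 117.4] 2.79 [-17.13, -2.09, 0.07, -0.0, -0.0, -0.18]
0.15 0 [627.9 114.2] 2.86 [-23.57, -2.03, 0.04, -0.0, -0.0, -0.25]
0.1 0 [632.  112.1] 2.91 [-28.16, -1.71, 0.01, -0.0, -0.0, -0.3]
0.05 0 [636.2 110.3] 2.96 [-32.72, -1.16, -0.01, -0.0, -0.01, -0.35]
0.0 0 [640.5 108.6] 3.01 [-37.26, -0.39, -0.04, -0.0, -0.01, -0.4]
-0.05 0 [644.9 107.2] 3.06 [-41.74, 0.61, -0.06, -0.0, -0.01, -0.45]
```

{"fn": "play_rows", "kwargs": {
  "deltas": [-10,-1.5,0,0,0,-0.1,0,-17,-2,0,0,0,-0.18,0,-23.5,-2,0,0,0,-0.25,0,-28,-2,0,0,0,-0.3,0,-33,-1,0,0,0,-0.35,0,-37,0,0,0,0,-0.4,0]
}}

```text
clock: 15.12
eef_pos: [638.8, 108.7, 53.6]
tool_rot: [-3.138, -0.009, 3.007]
force: [-9.0, -1.0, 5.0]
width: 0.2
gripper_force: 4.3
```

{"fn": "play_rows", "kwargs": {
  "deltas": [-2,0,0,0,0,0,0,-4,0,0,0,0,0,0,-5,0,0,0,0,0,0]
}}

```text
clock: 15.5
eef_pos: [638.9, 108.7, 53.7]
tool_rot: [-3.136, -0.017, 3.009]
force: [-17.5, -1.4, 9.5]
width: 0.2
gripper_force: 8.5
```

Hard stop felt, so the keeper is closed. The 12 mm gap between the two stop contacts matches the geometry (12 mm), so the crate is home. I'll back off and check.

{"fn": "play_rows", "kwargs": {
  "deltas": [10,0,0,0,0,0,0,30,0,0,0,0,0,0,60,0,-20,0,0,0,0,90,0,-70,0,0,0,0,110,0,-110,0,0,0,0,110,0,-110,0,0,0,0,110,0,-110,0,0,0,0]
}}

```text
clock: 16.38
eef_pos: [537.6, 122.1, 164.2]
tool_rot: [-3.138, -0.005, 3.006]
force: [-0.3, -0.3, -0.7]
width: 0.0
gripper_force: 0.0
```

```bash
python3 - <<'E'
from h import *
import cv2
a=get_image('side')[170:290,220:360,::-1];b=get_image('scene')[100:250,230:400,::-1]
o=np.zeros((150,310,3),np.uint8);o[:120,:140]=a;o[:,140:]=b
cv2.imwrite('pics/p6.png',cv2.resize(o,None,fx=2.58,fy=2.58,interpolation=cv2.INTER_CUBIC))
E
```

```text
(no output)
```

View pics/p6.png

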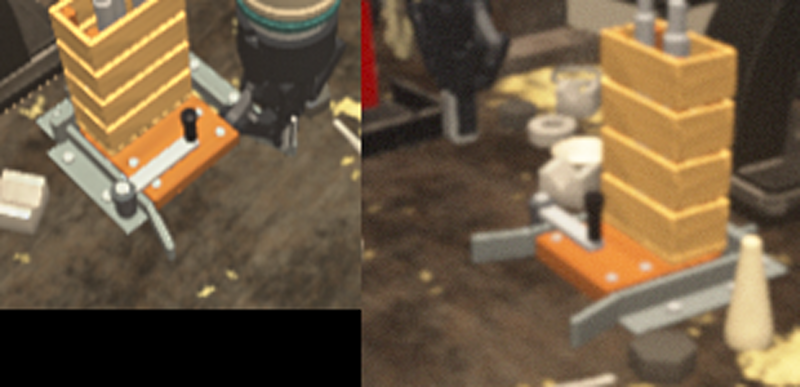

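The keeper lies across the step, parallel to the box's rear face (left image, peg at (190,125)). The crate stands upright in the bay and the arm is clear.

```bash
python3 -c "from cell import *;print(finish_job())"
```

```text
the job is handed in; nothing more can be done
None
```

The job is handed in: the crate is upright and home against the back stop, the keeper is closed across its step board, and the arm is clear; no verdict came back.

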